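Clip the lid onto the truffle crock

TASK

Close the truffle crock: take its lid from the sloping lid rest, slip the lid's tongue under the steel keeper with the catch side still raised, then press the catch side down until the spring catch snaps over the tab and the lid sits level, fully home on the rim. Stoneware chips, so do not slam or force it; leave the crock standing where it is and the other things undisturbed, and let go at the end.

Things in the scene. Friction and masses are not known exactly. Their poses are not given: they have to be found in the camera images.
- crock: Blue stoneware crock, open at the top, loose, 2 kg. 104 mm across, rim 85 mm above its underside, wall 5 mm (mouth 94 mm across), truffles inside. Origin: centre of the underside; z up. On its -x side a steel keeper (socket for the lid's tongue), on its +x side the sprung catch.
- crock_mouth (a point): Centre of the crock's mouth, level with the rim. A seated lid's origin lies here, with the axes of lid and crock parallel.
- keeper (a point): Middle of the underside of the keeper's cross bar, 61.5 mm from the crock's axis, 8 mm above the rim. The bar is 9 mm wide (57 to 66 mm from the axis), 6 mm high. The tongue goes in under it towards the crock's -x, between posts 40 mm apart, up to a back plate 71 mm from the axis. Outside the wall the space below is free, so a tilted tongue may point down into it.
- catch (a joint): Sprung catch on the crock's +x side, 22 mm wide, pivoting about the crock's y 30 mm below the rim. 0 rad = closed (spring), grows as its top is pushed outwards, at most 0.4. The tab, pressed down on its nose's slope with some 5 to 15 N (by friction; the lid's weight is not enough), drives it out about 0.1 rad; it then springs back over the tab.
- catch_nose (a point): Point on the catch at the tip of its nose: when closed, 59 mm from the crock's axis towards +x, 8.5 mm above the rim (it ends up just above the lid's tab). From here a face slopes up and outwards, 30 degrees off upright, to 23 mm above the rim.
- lid: Loose lid, about 0.2 kg: blue disc 108 mm across, 6 mm thick; origin: centre of the disc's underside (the face that rests on the rim); z up through the handle. Beneath, a spigot 7 mm deep, 88 mm across tapering to 81, goes into the mouth. On -x a steel tongue, 30 mm wide, 4 mm thick, underside flush with the disc's; on +x a steel tab 24 mm wide, 5 mm thick, likewise flush.
- handle (a point): Middle of the lid's wooden bar handle, on the lid's axis 31 mm above its origin. The bar runs along the lid's y: 88 mm long, 15 mm thick (x), its top 40 mm and its underside 14 mm above the lid's origin, on a 30 mm wide neck. Grip it here across its 15 mm (fingers closing along the lid's x).
- tongue_tip (a point): End of the lid's tongue, 68 mm from the lid's axis towards its -x, at half its thickness (2 mm above the plane of the disc's underside).
- tab_end (a point): End of the lid's tab, 63 mm from the lid's axis towards its +x, at half its thickness (2.5 mm above the plane of the disc's underside).
- lid_rest: Wooden lid rest fixed to the worktop, 125 x 120 mm, 87 mm high: a board sloping up towards its +x at 34 degrees. The lid lies on it on its spigot, tongue downhill (its -x), leaning on two dark pegs; the lid's y is the rest's y. Origin: centre of the underside.
- tamper: Bystander: coffee tamper with a wooden grip, 58 mm wide, 82 mm high, standing; origin under its centre.
- chocolate_box: Bystander: upright green, red and white card box 55 x 96 x 100 mm; origin under its centre.
- milk_jug: Bystander: steel milk jug 72 x 107 x 97 mm; origin under its centre.
- gift_box: Bystander: flat dark gift box with a purple stripe, standing on edge, 22 x 155 x 95 mm; origin under its centre.
- ink_pad: Bystander: dark stamp pad with a blue top 46 x 72 x 18 mm, lying; origin under its centre.

How it is judged:
By the outcome, as a careful person would: the job done as asked, in the order asked, and still so for the second after the job is handed in, with the robot touching nothing.
It also fails if it takes over 48 s, if anything falls off the work surface, if the arm or the gripper's body presses on something with over 40 N, if the wrist force passes 120 N, or if a joint passes its speed limit or range.

ROBOT

A 6-joint arm with a two-finger parallel gripper is mounted at the origin on a cart in front of the work surface, level with it; the furniture and walls round the work are solid. World frame = base frame: x ahead of the robot, y to its left, z up, the work surface at z = 0. Lengths are in m, angles in rad, forces in N, time in s.
With the tool pointing down it reaches from about 0.425 to 0.95 m from the base axis. Payload 3.5 kg.
Tool frame: the origin (TCP) lies between the finger pads; the fingertips stand 14 mm ahead of it and the grasp point (between the pads) lies 5 mm behind it; z points along the fingers, y is the line along which they close (so a half turn about z gives the same grasp; the last joint's range is limited). The gripper opens to 85 mm and grips with 20 to 120 N. Pads are 22 mm wide; open, the fingers measure 114 mm over their backs; the gripper's body (76 mm by 85 mm) begins 54 mm behind the grasp point. The pads swing forward as they close: fully open they stand 13 mm farther back than shut.
Start: joints at [-1.336, 0.286, 1.577, -0, 1.279, -0.15], TCP at [0.253, -0.626, 0.245] pointing down, gripper open.
Joint ranges: [-2.77, 2.77], [-0.9, 2.22], [0.21, 2.48], [-1.53, 4.67], [0.24, 2.81], [-2.84, 2.84]. Speed limits (rad/s): [2.79, 2.79, 3.14, 3.14, 3.14, 3.14].

INTERFACE

Orientations are given as a unit quaternion [x, y, z, w].
In Python, from plant import * gives the robot as it stands.
- The arm moves only by the tool step_arm, never from a script. Its argument "commands" is a list of rows, each an object of numbers: "gripper": the gripper's target within -1 to 1 (shut at 1, half-way at 0, fully open at -1); "x", "y", "z": the shift along the tool's x, y, z in mm; "spin": the turn about the tool's z in degrees. A call has exactly 10 rows; each row shifts and turns the commanded pose from where the row before left it, along the tool's axes as they then stand; what a row does not reach is not made up. A row lasts 1/10 s, in which the tool goes at most 50 mm and 8.59 degrees, less where a joint would pass 70% of its speed; a pose out of reach is approached as far as the arm can. A call with a gripper value outside its range is refused whole. The fingers move at their own pace and stop on an object; "force" is the grip in N (left out, the last holds). Time passes only in rows, so rows that do not move let the fingers close, or fill a call up. It gives the time, the measured TCP pose, the force, the opening and the grip force at its end, in the units of the state.
- get_state(): the state, without advancing time (a new reading comes with each control period).
- read_camera(name): name is "side" or "top" or "wrist"; returns a dict with "color" (400x640x3 uint8, red, green, blue), "z_map" (400x640 float32, m along the optical axis (not along the pixel's ray), 0 where there is no reading), "fx", "fy", "cx", "cy" (pixels), "eye" and "attitude" of the camera in the world; the wrist camera has in their place "mount" (4x4, takes a point from camera to tool coordinates, whose origin is the TCP and whose axes are the flange's). Camera axes: x right, y up, looking along -z (the intrinsics and any distortion apply to the point x, -y, -z); pixel columns grow to the right and rows downward; lengths in m; the calibration is good to about 2 mm. A picture is of the moment at which its call begins: read the wrist's pose just before it.
- sign_off(): hands the job in; it is judged then, once.
The state is a dict: "time": time; "qpos": joint angles; "dq": joint speeds; "joint_efforts": joint torques, N m; "eef_pos": TCP position; "tcp_rot": TCP orientation; "contact_force": force on the tool from outside, world axes, zero at the start; "wrist_torque": the same for the moment, N m; "opening": opening from 0.0 (shut) to 1.0 (fully open); "finger_force": force on a finger pad.
Only numpy, scipy, OpenCV 4.12 (cv2) and the standard library are available. Lean on these libraries where they do the work, as an engineer would, in place of code of your own. Each camera call takes 0.05 s, during which the arm holds its last target. There are 200 camera calls.

## Working session

There is one attempt and no reset: what is moved stays moved. The work goes in short steps, Python scripts to look and compute and a tool call to move; the robot and the scene stay as the last step left them, time stands still between calls to the robot, and variables do not carry over. Pictures are saved under pics/ and viewed, at most 10 in all, crops included, and the job is handed in when it is done.

Besides the shell and the picture viewer there is one more tool, called after "Emit:" as name(argument=value, ...), one argument or row to a line, values as JSON. step_arm: Moves the arm, as the interface text tells. Its arguments: {"type":"object","properties":{"commands":{"type":"array"},"force":{"type":"number"}},"required":["commands"]}

```bash
mkdir -p pics; ls; cat > h.py <<'E'
from plant import *
import numpy as np, cv2
from scipy.spatial.transform import Rotation as R
def cloud(name):
    s=get_state(); c=read_camera(name); z=c["z_map"]
    v,u=np.mgrid[0:400,0:640]
    P=np.stack([(u-c["cx"])/c["fx"]*z,-(v-c["cy"])/c["fy"]*z,-z],-1)
    if name=="wrist":
        M=np.array(c["mount"]); P=P@M[:3,:3].T+M[:3,3]
        P=P@R.from_quat(s["tcp_rot"]).as_matrix().T+s["eef_pos"]
    else:
        a=np.array(c["attitude"]); A=R.from_quat(a).as_matrix() if a.size==4 else a.reshape(3,3)
        P=P@A.T+np.array(c["eye"])
    P[z==0]=np.nan
    return c,P
E
python3 - <<'E'
from h import *
print(get_state())
for n in ("top","side"):
    c,P=cloud(n); cv2.imwrite(f"pics/{n}0.png",c["color"][...,::-1]); np.savez(f"{n}0.npz",P=P,c=c["color"])
    print({k:v for k,v in c.items() if k not in("color","z_map")}, np.nanmin(P,(0,1)),np.nanmax(P,(0,1)))
E
```

```text
pics
{'time': 0.0, 'qpos': array([-1.33600776e+00,  2.87189389e-01,  1.57819481e+00, -3.04443490e-05,
        1.27861780e+00, -1.49990531e-01]), 'dq': array([ 1.01609350e-03,  1.17061229e-03,  5.53292620e-04,  1.07288399e-03,
       -5.60982833e-05,  8.30980651e-04]), 'joint_efforts': array([-6.57306718e-04, -4.05988455e+01, -2.92622870e+01, -2.47232911e-04,
        5.79503132e-03, -2.84222054e-06]), 'eef_pos': array([ 0.25324129, -0.62500757,  0.24392169]), 'tcp_rot': array([ 9.81548590e-01,  1.91209083e-01, -6.56201646e-05, -1.20296950e-03]), 'contact_force': array([-0.07076668,  0.50492218, -0.738061  ]), 'wrist_torque': array([-0.01461371,  0.02012866,  0.01151961]), 'finger_force': 0.0, 'opening': 1.0006626941015113}
{'fx': 477.7947588383047, 'fy': 477.7947588383047, 'cx': 318.782190220512, 'cy': 197.57743522115902, 'eye': array([ 0.38205828, -0.13710631,  1.40049204]), 'attitude': array([ 0.01851767, -0.01730742, -0.70205581,  0.7116707 ])} [-0.46479083 -1.66121725 -0.89123555] [1.47334033 1.33770728 0.72260098]
{'fx': 494.07889079623675, 'fy': 494.07889079623675, 'cx': 314.14839738634527, 'cy': 193.94586164320083, 'eye': array([0.05162319, 1.11831692, 0.69621641]), 'attitude': array([-0.08821768,  0.53485247,  0.82876323, -0.13893161])} [-1.24066711 -3.68114637 -0.88479707] [2.35520121 0.4428745  0.63993101]
```

View pics/top0.png

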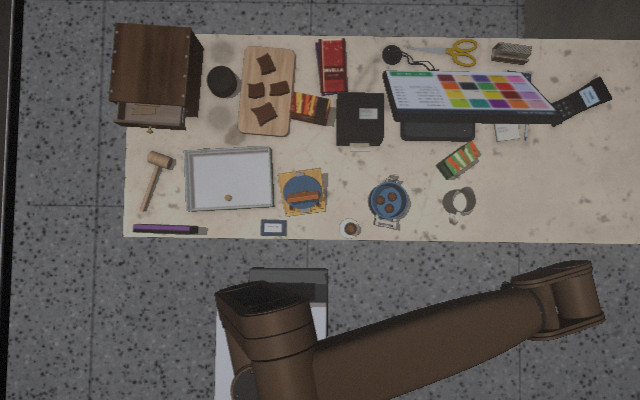

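View pics/side0.png

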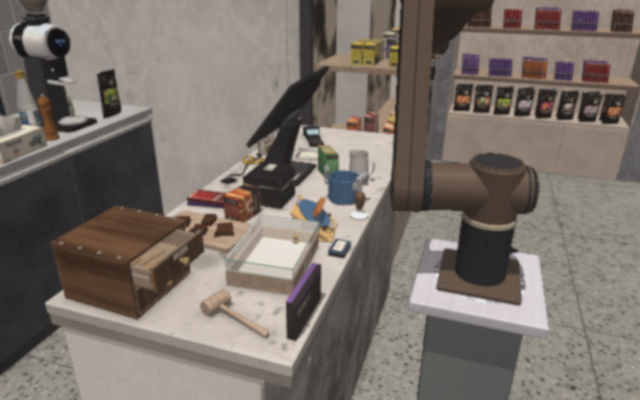

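Top: lid on its rest near pixel (302,192), handle bar about along world y at (303,198). Crock at (388,202), with a large steel bracket at (386,223) and a small one at (400,180). Side view: the lid is at (318,212) and the crock at (343,187).

```bash
python3 - <<'E'
from h import *
d=np.load("top0.npz");P=d["P"];c=d["c"]
for n,(u,v) in dict(handleL=(288,200),handle=(303,198),handleR=(320,196),lidtop=(302,180),crock=(388,202),brk_big=(386,224),brk_small=(402,181),jug=(458,200),choc=(458,160),tamper=(349,228),ink=(273,228),table=(340,200)).items(): print(n,P[v-1:v+2,u-1:u+2].reshape(-1,3).mean(0).round(3), c[v,u])
im=cv2.resize(c[145:245,260:480],None,fx=3.6,fy=3.6,interpolation=cv2.INTER_CUBIC)
cv2.imwrite("pics/topc.png",im[...,::-1])
m=(P[...,2]>.07)&(P[...,2]<.12)
v,u=np.nonzero(m[170:240,360:420]); print("crock rim region",len(v)); Q=P[170:240,360:420][m[170:240,360:420]]; print(Q.min(0),Q.max(0))
print(R.from_quat(get_state()["tcp_rot"]).as_matrix().round(3))
print(np.array(read_camera("wrist")["mount"]).round(3))
E
```

```text
handleL [ 0.441 -0.05   0.093] [143  92  60]
handle [ 0.447 -0.091  0.093] [146  92  61]
handleR [ 0.455 -0.138  0.046] [87 76 65]
lidtop [ 0.497 -0.087  0.086] [ 73  89 105]
crock [ 0.442 -0.336  0.008] [ 75  97 118]
brk_big [ 0.378 -0.328  0.032] [113 107 100]
brk_small [ 0.505 -0.378 -0.   ] [112 105  96]
jug [ 0.451 -0.542  0.004] [169 165 154]
choc [ 0.556 -0.514  0.098] [143 153 115]
tamper [ 0.366 -0.219  0.082] [100  73  56]
ink [ 0.362 -0.003  0.02 ] [169 169 169]
table [ 0.447 -0.197  0.001] [168 159 145]
crock rim region 453
[ 0.36780698 -0.3782219   0.07009655] [ 0.51475139 -0.27579675  0.11194602]
[[ 0.927  0.375 -0.   ]
 [ 0.375 -0.927  0.002]
 [ 0.    -0.002 -1.   ]]
[[ 0.     0.951  0.308  0.078]
 [ 1.    -0.     0.    -0.001]
 [ 0.     0.308 -0.951 -0.128]
 [ 0.     0.     0.     1.   ]]
```

View pics/topc.png

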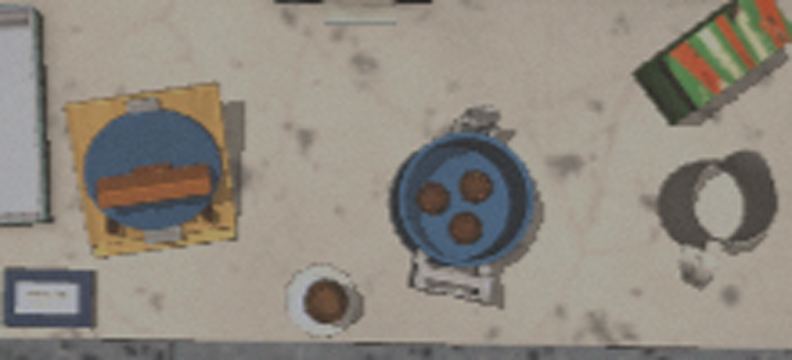

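The zoomed top crop shows the lid with its tab uphill towards world +x at crop (145,105) and its tongue at (163,235), so lid yaw is about +8°. On the crock the keeper is near the robot at (455,277) and the catch is at (480,120), so crock yaw is about -9°. I'll move over the crock for a wrist look.

Emit:
step_arm(
  commands=[
    {"gripper": -1, "x": 26, "y": -14, "z": 0, "spin": 0},
    {"gripper": -1, "x": 26, "y": -14, "z": 0, "spin": 0},
    {"gripper": -1, "x": 26, "y": -14, "z": 0, "spin": 0},
    {"gripper": -1, "x": 26, "y": -14, "z": 0, "spin": 0},
    {"gripper": -1, "x": 26, "y": -14, "z": 0, "spin": 0},
    {"gripper": -1, "x": 26, "y": -14, "z": 0, "spin": 0},
    {"gripper": -1, "x": 26, "y": -14, "z": 0, "spin": 0},
    {"gripper": -1, "x": 26, "y": -14, "z": 0, "spin": 0},
    {"gripper": -1, "x": 26, "y": -14, "z": 0, "spin": 0},
    {"gripper": -1, "x": 26, "y": -14, "z": 0, "spin": 0},
  ],
  force=20,
)

```text
time: 1.15
eef_pos: [0.4423, -0.3971, 0.2449]
tcp_rot: [0.982, 0.191, -0.0, -0.0]
contact_force: [1.4, -0.0, -0.8]
opening: 1.0
finger_force: 0.0
```

Emit:
step_arm(
  commands=[
    {"gripper": -1, "x": 0, "y": 0, "z": 0, "spin": -7.6},
    {"gripper": -1, "x": 0, "y": 0, "z": 0, "spin": -7.6},
    {"gripper": -1, "x": 0, "y": 0, "z": 0, "spin": -7.6},
    {"gripper": -1, "x": 0, "y": 0, "z": 0, "spin": -7.6},
    {"gripper": -1, "x": 0, "y": 0, "z": 0, "spin": -7.6},
    {"gripper": -1, "x": 0, "y": 0, "z": 0, "spin": -7.6},
    {"gripper": -1, "x": 0, "y": 0, "z": 0, "spin": -7.6},
    {"gripper": -1, "x": 0, "y": 0, "z": 0, "spin": -7.6},
    {"gripper": -1, "x": 0, "y": 0, "z": 0, "spin": -7.6},
    {"gripper": -1, "x": 0, "y": 0, "z": 0, "spin": -7.6},
  ],
)

```text
time: 2.15
eef_pos: [0.4417, -0.398, 0.2449]
tcp_rot: [0.654, 0.757, 0.0, -0.0]
contact_force: [0.2, 0.0, 0.9]
opening: 1.002
finger_force: 0.0
```

```bash
python3 - <<'E'
from h import *
s=get_state(); print(s["eef_pos"],R.from_quat(s["tcp_rot"]).as_matrix().round(3).tolist(),s["qpos"])
c,P=cloud("wrist"); np.savez("w1.npz",P=P,c=c["color"]); cv2.imwrite("pics/w1.png",c["color"][...,::-1]); print(c["fx"],c["cx"],c["cy"],[k for k in c])
E
```

```text
[ 0.4416625  -0.3980482   0.24485108] [[-0.145, 0.989, -0.001], [0.989, 0.145, 0.001], [0.001, -0.0, -1.0]] [-9.04038325e-01  1.11880911e-01  1.78028591e+00  1.08822451e-05
  1.25028438e+00 -1.04997616e+00]
299.500474047682 323.6196207941739 197.9316142672621 ['color', 'z_map', 'fx', 'fy', 'cx', 'cy', 'mount']
```

View pics/w1.png

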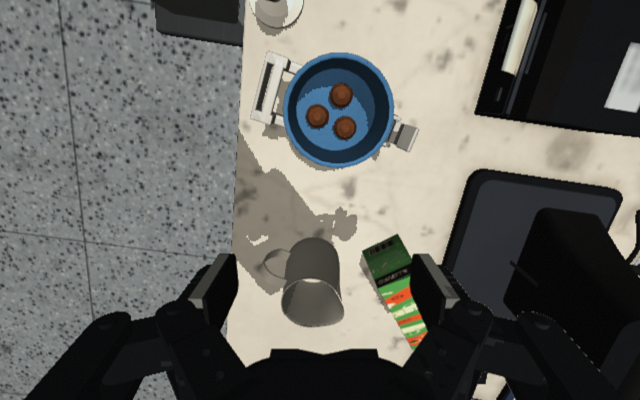

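The crock is at (339,108) px in the wrist view, the keeper on the left at (268,88) and the catch on the right at (404,135). I'll measure it, then go over the lid.

```bash
cat > crock.py <<'E'
from h import *
from scipy.optimize import least_squares
def crock(P,g=(0.442,-0.336)):
    d=np.hypot(P[...,0]-g[0],P[...,1]-g[1])
    Q=P[(d<.07)&(abs(P[...,2]-.085)<.004)]
    ring=lambda p,Q:np.abs(np.hypot(Q[:,0]-p[0],Q[:,1]-p[1])-.0495)
    r=least_squares(lambda p:np.maximum(ring(p,Q)-.0025,0),g,loss="soft_l1",f_scale=.001).x
    d=np.hypot(P[...,0]-r[0],P[...,1]-r[1])
    hi=(P[...,2]>.092)&(P[...,2]<.115)&(d<.09)
    K=P[hi&(P[...,0]<r[0]-.03)]; C=P[hi&(P[...,0]>r[0]+.03)]
    return r,np.median(Q[:,2]),K,C
if __name__=="__main__":
    for f in("w1","top0"):
        r,z,K,C=crock(np.load(f+".npz")["P"]); print(f,"centre",r,"rim z",z)
        for n,X in(("keeper",K),("catch",C)):
            if len(X): m=(X.max(0)+X.min(0))/2; (cx,cy),wh,a=cv2.minAreaRect((X[:,:2]*1000).astype(np.float32)); print(n,len(X),"rect",cx,cy,wh,a,"zmax",X[:,2].max(),"yaw",np.degrees(np.arctan2(*( (np.array([cx,cy])/1000-r)*(1 if n=="catch" else -1))[::-1])))
E
python3 crock.py
```

```text
w1 centre [ 0.4433262  -0.32708336] rim z 0.08445897193388666
keeper 1276 rect 380.2048034667969 -315.6570739746094 (58.01268005371094, 19.252187728881836) 79.73223876953125 zmax 0.10114063721167313 yaw -10.260615674388895
catch 393 rect 507.3977966308594 -338.7668151855469 (21.62002182006836, 11.163480758666992) 79.0939712524414 zmax 0.10872259516823893 yaw -10.334339413158974
top0 centre [ 0.44499759 -0.32749936] rim z 0.08455515862237062
keeper 115 rect 381.9187316894531 -316.12884521484375 (57.92258071899414, 18.703292846679688) 79.53529357910156 zmax 0.10618657773675011 yaw -10.218334142577604
catch 37 rect 509.0115051269531 -339.024169921875 (20.982454299926758, 10.036632537841797) 79.5807876586914 zmax 0.11194602251114572 yaw -10.2059700113016
```

Emit:
step_arm(
  commands=[
    {"gripper": -1, "x": 25, "y": -3, "z": 0, "spin": 0},
    {"gripper": -1, "x": 25, "y": -3, "z": 0, "spin": 0},
    {"gripper": -1, "x": 25, "y": -3, "z": 0, "spin": 0},
    {"gripper": -1, "x": 25, "y": -3, "z": 0, "spin": 0},
    {"gripper": -1, "x": 25, "y": -3, "z": 0, "spin": 0},
    {"gripper": -1, "x": 25, "y": -3, "z": 0, "spin": 0},
    {"gripper": -1, "x": 25, "y": -3, "z": 0, "spin": 0},
    {"gripper": -1, "x": 25, "y": -3, "z": 0, "spin": 0},
    {"gripper": -1, "x": 25, "y": -3, "z": 0, "spin": 0},
    {"gripper": -1, "x": 0, "y": 0, "z": 0, "spin": 0},
  ],
)

```text
time: 3.2
eef_pos: [0.3829, -0.1771, 0.2449]
tcp_rot: [0.656, 0.755, 0.0, -0.0]
contact_force: [0.6, -0.1, -0.3]
opening: 1.003
finger_force: 0.0
```

```bash
python3 - <<'E'
from h import *
s=get_state(); print(s["eef_pos"],s["qpos"])
c,P=cloud("wrist"); np.savez("w2.npz",P=P,c=c["color"]); cv2.imwrite("pics/w2.png",c["color"][...,::-1])
E
```

```text
[ 0.38287379 -0.17710746  0.24491114] [-6.74999313e-01 -3.05488790e-01  2.16468355e+00  3.87794818e-04
  1.28313924e+00 -8.15884768e-01]
```

View pics/w2.png

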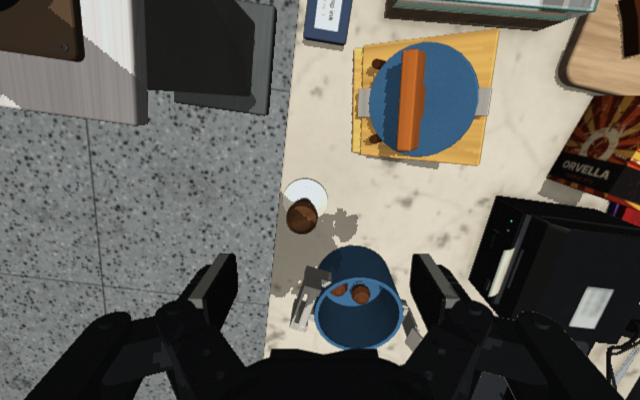

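The lid is at (424,98) px on its rest, the handle bar at (411,100), the tab on the right at (484,100) and the tongue on the left at (362,102).

```bash
cat > lid.py <<'E'
from h import *
def lid(P,c,g,rad=.08,side=1):
    """fit lid: plane of blue disc, yaw from wood bar; returns origin, R"""
    hsv=cv2.cvtColor(np.ascontiguousarray(c),cv2.COLOR_RGB2HSV)
    near=(np.linalg.norm(P-np.array(g),axis=-1)<rad)
    B=P[near&(hsv[...,0]>95)&(hsv[...,0]<125)&(hsv[...,1]>90)]
    n0=None
    X=B
    for _ in range(6):
        m=X.mean(0); n=np.linalg.svd(X-m,full_matrices=False)[2][2]; n*=np.sign(n[2]); X=B[abs((B-m)@n)<.0025]
    W=P[near&(hsv[...,0]<14)&(hsv[...,1]>110)&(((P-m)@n)>.004)]
    h=(W-m)@n; top=W[(h>h.max()-.012)&(h>.026)&(h<.04)]
    T=top-m; T2=T-np.outer(T@n,n)
    y=np.linalg.svd(T2-T2.mean(0),full_matrices=False)[2][0]; y*=np.sign(y[1]); x=np.cross(y,n)
    # disc centre: robust circle fit in-plane
    a=np.stack([(X-m)@x,(X-m)@y],1).astype(np.float32)
    hull=cv2.convexHull(a*1000)[:,0]; (cx,cy),r=cv2.minEnclosingCircle(a*1000)
    tc=np.array([(T@x).max()+(T@x).min(),(T@y).max()+(T@y).min()])/2
    o=m+x*cx/1000+y*cy/1000-n*.006
    Rm=np.stack([x,y,n],1)
    return o,Rm,dict(r=r,n=len(X),hbar=((top-m)@n).mean(),bar_xy=tc-np.array([cx,cy])/1000,nt=len(top),barlen=np.ptp(T@y),barw=np.ptp(T@x))
if __name__=="__main__":
    for f in("w2","top0"):
        d=np.load(f+".npz"); o,Rm,i=lid(d["P"],d["c"],(.455,-.09,.07)); print(f,o.round(4),Rm.round(3).tolist(),i)
        print(" tilt",np.degrees(np.arccos(Rm[2,2])),"yaw x",np.degrees(np.arctan2(Rm[1,0],Rm[0,0])),"y-yaw",np.degrees(np.arctan2(-Rm[0,1],Rm[1,1])),"handle",(o+Rm@[0,0,.031]).round(4),"h uses bar:",(o+Rm@[0,i["bar_xy"][1],.031]).round(4))
E
python3 lid.py
```

```text
w2 [ 0.4658 -0.0857  0.0582] [[0.816, -0.153, -0.558], [0.126, 0.988, -0.086], [0.564, 0.0, 0.825]] {'r': 53.95420837402344, 'n': 7129, 'hbar': np.float64(0.033134773563361114), 'bar_xy': array([0.00056336, 0.00045937]), 'nt': 1761, 'barlen': np.float64(0.08669934072660662), 'barw': np.float64(0.014898957238398262)}
 tilt 34.366657693590426 yaw x 8.774470657101848 y-yaw 8.781667510337497 handle [ 0.4485 -0.0883  0.0838] h uses bar: [ 0.4484 -0.0879  0.0838]
top0 [ 0.4685 -0.0877  0.0579] [[0.83, -0.175, -0.529], [0.126, 0.984, -0.127], [0.543, 0.038, 0.839]] {'r': 50.17217254638672, 'n': 23, 'hbar': np.float64(0.03437342858515971), 'bar_xy': array([0.00027643, 0.00302469]), 'nt': 151, 'barlen': np.float64(0.08484796727263805), 'barw': np.float64(0.018646980685425894)}
 tilt 32.95880186423105 yaw x 8.645993723924905 y-yaw 10.072067993494036 handle [ 0.4521 -0.0917  0.0839] h uses bar: [ 0.4516 -0.0887  0.084 ]
```

```bash
python3 - <<'E'
from h import *
P=np.load("w1.npz")["P"]; s=get_state()
T=(P-np.array([0.4416625,-0.3980482,0.24485108]))@R.from_quat([.6545,.756,0,0]).as_matrix()
for z0 in range(-60,20,6):
    m=(abs(T[...,2]*1000-z0)<3)&(abs(T[...,0])<.04)&(abs(T[...,1])<.08)
    for sg in(1,-1):
        q=T[m&(T[...,1]*sg>0)]*1000
        if len(q)>5: print(z0,sg,len(q),"y",np.percentile(q[:,1],[1,99]).round(1),"x",np.percentile(q[:,0],[1,99]).round(1))
E
```

```text
-60 1 2406 y [ 1.1 71.7] x [-8.  18.8]
-60 -1 2441 y [-73.6  -1.1] x [-8.4 18.6]
-54 1 3634 y [37.9 72.2] x [-9.9 15. ]
-54 -1 3650 y [-74.  -39.5] x [-10.2  14.6]
-48 1 1751 y [37.5 72.2] x [-8.8 15. ]
-48 -1 1721 y [-74.4 -39.5] x [-9.5 14.9]
-42 1 492 y [42.1 68.2] x [ 7.3 15.2]
-42 -1 496 y [-70.3 -43.8] x [ 6.9 15.1]
-36 1 489 y [41.2 51.1] x [ 0.6 13.2]
-36 -1 479 y [-53.2 -43.2] x [-0.  13.2]
-30 1 483 y [41.2 54.8] x [-7.9 12.8]
-30 -1 485 y [-56.7 -43.3] x [-8.1 12.6]
-24 1 489 y [41.2 54.8] x [-9.2 12.7]
-24 -1 506 y [-57.3 -43.2] x [-9.7 12.7]
-18 1 438 y [41.2 55.1] x [-9.1 12.7]
-18 -1 423 y [-57.1 -43.3] x [-9.6 12.6]
-12 1 373 y [41.2 55. ] x [-9.6 12.7]
-12 -1 381 y [-56.9 -43.3] x [-9.6 12.5]
-6 1 288 y [41.3 53.8] x [-9.6 12.8]
-6 -1 290 y [-55.9 -43.3] x [-9.7 12.6]
0 1 116 y [41.4 47.8] x [-8.8 12.3]
0 -1 109 y [-49.3 -43.4] x [-9.1 11.9]
```

Emit:
step_arm(
  commands=[
    {"gripper": 0.25, "x": 9.8, "y": 10, "z": 5, "spin": 0},
    {"gripper": 0.25, "x": 9.8, "y": 10, "z": 10, "spin": 0},
    {"gripper": 0.25, "x": 9.8, "y": 10, "z": 15, "spin": 0},
    {"gripper": 0.25, "x": 9.8, "y": 10, "z": 20, "spin": 0},
    {"gripper": 0.25, "x": 9.8, "y": 10, "z": 20, "spin": 0},
    {"gripper": 0.25, "x": 9.8, "y": 10, "z": 20, "spin": 0},
    {"gripper": 0.25, "x": 9.8, "y": 10, "z": 15, "spin": 0},
    {"gripper": 0.25, "x": 9.8, "y": 10, "z": 10, "spin": 0},
    {"gripper": 0.25, "x": 0, "y": 0, "z": 0, "spin": -0.8},
    {"gripper": 0.25, "x": 0, "y": 0, "z": 0, "spin": 0},
  ],
  force=40,
)

```text
time: 4.25
eef_pos: [0.4521, -0.0911, 0.1303]
tcp_rot: [0.65, 0.76, -0.0, -0.0]
contact_force: [0.3, 0.1, 1.5]
opening: 0.374
finger_force: 0.0
```

```bash
python3 - <<'E'
from h import *
s=get_state(); M=R.from_quat(s["tcp_rot"]).as_matrix(); print(s["eef_pos"],np.degrees(np.arctan2(M[1,1],M[0,1])),s["opening"],M[:,2])
print("tool delta mm",(M.T@(np.array([.4509,-.0880,.0842])-s["eef_pos"])*1000).round(1))
c,P=cloud("wrist"); o,Rm,i=lid(P,c["color"],(.455,-.09,.07)) if 0 else (0,0,0)
T=(P-s["eef_pos"])@M
for z0 in(-20,-10,0,6,10,13):
    m=(abs(T[...,2]*1000-z0)<2)&(abs(T[...,0])<.02)&(abs(T[...,1])<.05)
    q=T[m]*1000
    for sg in(1,-1):
        p=q[q[:,1]*sg>0]
        if len(p)>5: print(z0,np.percentile(p[:,1],[1,99]).round(1))
from lid import lid
print(lid(P,c["color"],(.455,-.09,.07)))
E
```

```text
[ 0.45208941 -0.09112074  0.13031631] 8.846976244493865 0.37357985481543204 [-4.82983732e-04 -2.61377903e-04 -9.99999849e-01]
tool delta mm [ 3.3 -0.7 46.1]
-20 [14.9 22.1]
-20 [-29.8 -16.9]
-10 [14.8 28.4]
-10 [-30.4 -16.9]
0 [14.9 28.3]
0 [-30.4 -16.9]
6 [14.9 27.4]
6 [-29.6 -16.9]
10 [14.9 21.4]
10 [-23.4 -16.9]
13 [14.9 20.7]
13 [-22.8 -17. ]lid.py:14: RuntimeWarning: Mean of empty slice.
  y=np.linalg.svd(T2-T2.mean(0),full_matrices=False)[2][0]; y*=np.sign(y[1]); x=np.cross(y,n)
  ret = um.true_divide(
Traceback (most recent call last):
  File "lid.py", line 14, in lid
    y=np.linalg.svd(T2-T2.mean(0),full_matrices=False)[2][0]; y*=np.sign(y[1]); x=np.cross(y,n)
      ~~~~~~~~~~~~~~~~~~~~~~~~~~~~~~~~~~~~~~~~~~~~~~~~~~~^^^
IndexError: index 0 is out of bounds for axis 0 with size 0
```

Emit:
step_arm(
  commands=[
    {"gripper": 0.25, "x": 1.7, "y": 0.3, "z": 6, "spin": 0},
    {"gripper": 0.25, "x": 0, "y": 0, "z": 8, "spin": 0},
    {"gripper": 0.25, "x": 0, "y": 0, "z": 8, "spin": 0},
    {"gripper": 0.25, "x": 0, "y": 0, "z": 6, "spin": 0},
    {"gripper": 0.25, "x": 0, "y": 0, "z": 5, "spin": 0},
    {"gripper": 0.25, "x": 0, "y": 0, "z": 4, "spin": 0},
    {"gripper": 0.25, "x": 0, "y": 0, "z": 4, "spin": 0},
    {"gripper": 0.25, "x": 0, "y": 0, "z": 3, "spin": 0},
    {"gripper": 0.25, "x": 0, "y": 0, "z": 2, "spin": 0},
    {"gripper": 0.25, "x": 0, "y": 0, "z": 0, "spin": 0},
  ],
)

```text
time: 5.3
eef_pos: [0.4519, -0.0887, 0.0842]
tcp_rot: [0.65, 0.76, -0.0, -0.0]
contact_force: [0.1, 0.2, 0.2]
opening: 0.376
finger_force: 0.0
```

Emit:
step_arm(
  commands=[
    {"gripper": 0.3, "x": 0, "y": 0, "z": 0, "spin": 0},
    {"gripper": 0.35, "x": 0, "y": 0, "z": 0, "spin": 0},
    {"gripper": 0.4, "x": 0, "y": 0, "z": 0, "spin": 0},
    {"gripper": 0.45, "x": 0, "y": 0, "z": 0, "spin": 0},
    {"gripper": 0.5, "x": 0, "y": 0, "z": 0, "spin": 0},
    {"gripper": 0.6, "x": 0, "y": 0, "z": 0, "spin": 0},
    {"gripper": 0.8, "x": 0, "y": 0, "z": 0, "spin": 0},
    {"gripper": 1, "x": 0, "y": 0, "z": 0, "spin": 0},
    {"gripper": 1, "x": 0, "y": 0, "z": 0, "spin": 0},
    {"gripper": 1, "x": 0, "y": 0, "z": 0, "spin": 0},
  ],
  force=40,
)

```text
time: 6.3
eef_pos: [0.4523, -0.0889, 0.0857]
tcp_rot: [0.65, 0.76, 0.0, 0.0]
contact_force: [-3.5, 2.0, 8.4]
opening: 0.289
finger_force: 37.5
```

Emit:
step_arm(
  commands=[
    {"gripper": 1, "x": 0, "y": 0, "z": -2, "spin": 0},
    {"gripper": 1, "x": 0, "y": 0, "z": -4, "spin": 0},
    {"gripper": 1, "x": 0, "y": 0, "z": -8, "spin": 0},
    {"gripper": 1, "x": 0, "y": 0, "z": -14, "spin": 0},
    {"gripper": 1, "x": 0, "y": 0, "z": -18, "spin": 0},
    {"gripper": 1, "x": 0, "y": 0, "z": -20, "spin": 0},
    {"gripper": 1, "x": 0, "y": 0, "z": -18, "spin": 0},
    {"gripper": 1, "x": 0, "y": 0, "z": -12, "spin": 0},
    {"gripper": 1, "x": 0, "y": 0, "z": -5, "spin": 0},
    {"gripper": 1, "x": 0, "y": 0, "z": 0, "spin": 0},
  ],
)

```text
time: 7.3
eef_pos: [0.4519, -0.0887, 0.1856]
tcp_rot: [0.65, 0.76, 0.0, 0.0]
contact_force: [-0.3, -0.8, -2.0]
opening: 0.263
finger_force: 39.0
```

```bash
python3 - <<'E'
from h import *
s=get_state(); print(s["eef_pos"],s["opening"],s["finger_force"],s["contact_force"])
c,P=cloud("wrist"); cv2.imwrite("pics/w3.png",c["color"][...,::-1]); np.savez("w3.npz",P=P,c=c["color"],p=s["eef_pos"],q=s["tcp_rot"])
E
```

```text
[ 0.45189447 -0.08872626  0.18555237] 0.26324426545063473 38.95222835839377 [-0.34447799 -0.75971751 -2.03351068]
```

View pics/w3.png

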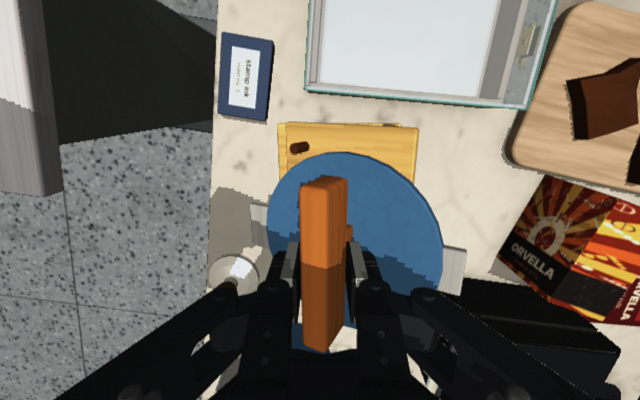

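The lid is lifted and still tilted in the grip, with the bar at (323,265) px, the tongue on the left at (258,215) and the tab on the right at (455,262). Now I'll measure its pose in the tool frame.

```bash
cat > held.py <<'E'
from h import *
def held(P,c,p,q):
    "lid pose in tool frame (bias-corrected): origin mm, tilt, yaw"
    T=((P-p)@R.from_quat(q).as_matrix()+np.array([-.0016,.001,0]))*1000
    hsv=cv2.cvtColor(np.ascontiguousarray(c),cv2.COLOR_RGB2HSV)
    near=(np.linalg.norm(T-[0,5,20],axis=-1)<85)
    B=T[near&(hsv[...,0]>95)&(hsv[...,0]<125)&(hsv[...,1]>90)]
    X=B; 
    for t in(6,4,2.5,1.5,1.5,1.5,1.5): m=np.median(X,0) if t==6 else X.mean(0); n=np.linalg.svd(X-m,full_matrices=False)[2][2]; n*=-np.sign(n[2]); X=B[abs((B-m)@n)<t]
    # tool y ~ lid x ; lid z=n
    x=np.array([0,1,0.])-n[1]*n; x/=np.linalg.norm(x); y=np.cross(n,x)
    a=np.stack([(X-m)@x,(X-m)@y],1).astype(np.float32)
    (cx,cy),r=cv2.minEnclosingCircle(a[np.linalg.norm(a-np.median(a,0),axis=1)<75])
    o=m+cx*x+cy*y-6*n
    W=T[near&(hsv[...,0]<14)&(hsv[...,1]>110)&((T-m)@n>27)&((T-m)@n<37)]
    w=cv2.fitLine(np.stack([(W-m)@x-cx,(W-m)@y-cy],1).astype(np.float32),cv2.DIST_L1,0,.01,.01).ravel()
    return o,n,r,len(X),dict(tilt=np.degrees(np.arctan2(-n[1],-n[2])),roll=np.degrees(np.arcsin(n[0])),baryaw=np.degrees(np.arctan2(-w[0]*np.sign(w[1]),abs(w[1]))),barx_at0=w[2]-w[3]*w[0]/w[1],bary=np.percentile((W-m)@y-cy,[0,100]),barw=np.percentile((W-m)@x-cx,[1,99]))
if __name__=="__main__":
    import sys
    if len(sys.argv)>1: s=get_state(); c,P=cloud("wrist"); print(s["eef_pos"],s["opening"],held(P,c["color"],s["eef_pos"],s["tcp_rot"]))
    else: d=np.load("w3.npz"); print(held(d["P"],d["c"],d["p"],d["q"]))
E
python3 held.py
```

```text
(array([ 0.27926889, 12.86397463, 29.4788448 ]), array([-6.90871880e-04, -4.64395604e-01, -8.85627600e-01]), 53.84739685058594, 12225, {'tilt': np.float64(27.671120742231896), 'roll': np.float64(-0.03958404606478866), 'baryaw': np.float32(0.1751167), 'barx_at0': np.float32(2.5175714), 'bary': array([-44.07646957,  43.91055824]), 'barw': array([-6.45983387,  7.7229733 ])})
```

Emit:
step_arm(
  commands=[
    {"gripper": 1, "x": -12, "y": -1.5, "z": 0, "spin": 0},
    {"gripper": 1, "x": -24, "y": -2.5, "z": 0, "spin": 0},
    {"gripper": 1, "x": -30, "y": -3, "z": 0, "spin": 0},
    {"gripper": 1, "x": -30, "y": -3, "z": 0, "spin": 0},
    {"gripper": 1, "x": -30, "y": -3, "z": 0, "spin": 0},
    {"gripper": 1, "x": -30, "y": -3, "z": 0, "spin": 0},
    {"gripper": 1, "x": -30, "y": -3, "z": 0, "spin": 0},
    {"gripper": 1, "x": -26, "y": -3, "z": 0, "spin": 0},
    {"gripper": 1, "x": -20, "y": -2, "z": 0, "spin": 0},
    {"gripper": 1, "x": -10.6, "y": -0.9, "z": 0, "spin": 0},
  ],
)

```text
time: 8.35
eef_pos: [0.464, -0.3341, 0.1844]
tcp_rot: [0.651, 0.759, -0.0, -0.001]
contact_force: [-1.3, -0.4, -2.6]
opening: 0.264
finger_force: 38.9
```

Emit:
step_arm(
  commands=[
    {"gripper": 1, "x": 0, "y": 0, "z": 0, "spin": 3},
    {"gripper": 1, "x": 0, "y": 0, "z": 0, "spin": 4},
    {"gripper": 1, "x": 0, "y": 0, "z": 0, "spin": 4},
    {"gripper": 1, "x": 0, "y": 0, "z": 0, "spin": 4},
    {"gripper": 1, "x": 0, "y": 0, "z": 0, "spin": 3},
    {"gripper": 1, "x": 0, "y": 0, "z": 0, "spin": 1.1},
    {"gripper": 1, "x": 0, "y": 0, "z": 0, "spin": 0},
    {"gripper": 1, "x": 0, "y": 0, "z": 0, "spin": 0},
    {"gripper": 1, "x": 0, "y": 0, "z": 0, "spin": 0},
    {"gripper": 1, "x": 0, "y": 0, "z": 0, "spin": 0},
  ],
)

```text
time: 9.35
eef_pos: [0.4646, -0.3322, 0.1853]
tcp_rot: [0.767, 0.641, 0.0, -0.0]
contact_force: [0.7, 0.3, -2.8]
opening: 0.265
finger_force: 38.9
```

```bash
python3 - <<'E'
from held import *
s=get_state(); M=R.from_quat(s["tcp_rot"]).as_matrix(); c,P=cloud("wrist"); cv2.imwrite("pics/w4.png",c["color"][...,::-1])
print(s["eef_pos"],"yaw",np.degrees(np.arctan2(M[1,1],M[0,1])),s["opening"],s["contact_force"]); print(held(P,c["color"],s["eef_pos"],s["tcp_rot"]))
# keeper as seen now
T=((P-s["eef_pos"])@M+np.array([-.0016,.001,0])); z=P[...,2]
K=T[(z>.092)&(z<.104)&(P[...,0]<.40)&(abs(P[...,1]+.316)<.05)]*1000
if len(K)>20: print("keeper tool",len(K),cv2.minAreaRect(K[:,:2].astype(np.float32)),np.percentile(K,[1,99],axis=0))
C=np.array([.4445,-.3285]);e=np.array([.9839,-.1788]);print("expected keeper tool",(M.T@(np.r_[C-e*.0635,.099]-s["eef_pos"])*1000))
E
```

```text
[ 0.46459487 -0.3322275   0.18533293] yaw -10.234867964783051 0.2651807622024667 [ 0.74423274  0.28123064 -2.77346758]
(array([8.92480008e-04, 1.26733688e+01, 2.94524721e+01]), array([-1.87876042e-04, -4.63924803e-01, -8.85874564e-01]), 53.79064178466797, 12327, {'tilt': np.float64(27.640659818770068), 'roll': np.float64(-0.010764504338499497), 'baryaw': np.float32(0.35513997), 'barx_at0': np.float32(2.4950395), 'bary': array([-44.29674357,  43.66132752]), 'barw': array([-6.53692834,  7.62579913])})
keeper tool 1638 ((0.030181884765625, -84.47232818603516), (19.46558380126953, 58.039337158203125), 89.68190002441406) [[-28.14986274 -93.82178401  85.21439247]
 [ 28.74241903 -75.23517521  92.82970608]]
expected keeper tool [  0.16756012 -83.93929706  86.33196451]
```

View pics/w4.png

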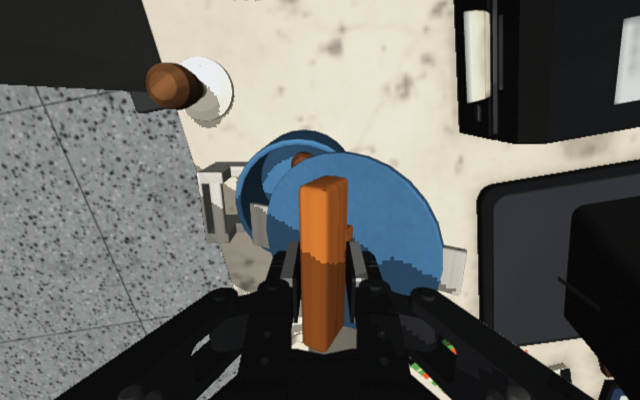

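The picture shows the tongue at (258,220) px, in line with the keeper at (218,203), and the lid above the crock mouth. Descending and starting the insertion.

Emit:
step_arm(
  commands=[
    {"gripper": 1, "x": 0, "y": 0, "z": 4, "spin": 0},
    {"gripper": 1, "x": 0, "y": 0, "z": 7, "spin": 0},
    {"gripper": 1, "x": 0, "y": 0, "z": 7, "spin": 0},
    {"gripper": 1, "x": 0, "y": 0, "z": 4, "spin": 0},
    {"gripper": 1, "x": 0, "y": 0, "z": 2, "spin": 0},
    {"gripper": 1, "x": 0, "y": -4, "z": 2.1, "spin": 0},
    {"gripper": 1, "x": 0, "y": -5, "z": 2.6, "spin": 0},
    {"gripper": 1, "x": 0, "y": -5, "z": 2.6, "spin": 0},
    {"gripper": 1, "x": 0, "y": -3, "z": 1.6, "spin": 0},
    {"gripper": 1, "x": 0, "y": 0, "z": 0, "spin": 0},
  ],
)

```text
time: 10.4
eef_pos: [0.4472, -0.329, 0.1521]
tcp_rot: [0.768, 0.641, -0.0, -0.0]
contact_force: [0.6, 0.1, -2.4]
opening: 0.264
finger_force: 38.9
```

Emit:
step_arm(
  commands=[
    {"gripper": 1, "x": 0, "y": -2, "z": 1.1, "spin": 0},
    {"gripper": 1, "x": 0, "y": -3, "z": 1.6, "spin": 0},
    {"gripper": 1, "x": 0, "y": -3, "z": 1.6, "spin": 0},
    {"gripper": 1, "x": 0, "y": -3, "z": 1.5, "spin": 0},
    {"gripper": 1, "x": 0, "y": -3, "z": 1.6, "spin": 0},
    {"gripper": 1, "x": 0, "y": -3, "z": 1.6, "spin": 0},
    {"gripper": 1, "x": 0, "y": -3, "z": 1.5, "spin": 0},
    {"gripper": 1, "x": 0, "y": -2.8, "z": 1.5, "spin": 0},
    {"gripper": 1, "x": 0, "y": 0, "z": 0, "spin": 0},
    {"gripper": 1, "x": 0, "y": 0, "z": 0, "spin": 0},
  ],
)

```text
time: 11.4
eef_pos: [0.4254, -0.3252, 0.1404]
tcp_rot: [0.768, 0.641, 0.0, 0.0]
contact_force: [-0.2, 1.0, -3.4]
opening: 0.263
finger_force: 39.0
```

```bash
python3 - <<'E'
from held import *
s=get_state(); M=R.from_quat(s["tcp_rot"]).as_matrix(); c,P=cloud("wrist"); cv2.imwrite("pics/w5.png",c["color"][...,::-1])
print(s["eef_pos"],s["opening"],s["contact_force"],s["wrist_torque"]); o,n,*r=held(P,c["color"],s["eef_pos"],s["tcp_rot"]);print(o,r)
C=np.array([.4445,-.3285,.085]);Rc=R.from_euler("z",-10.3,degrees=True)
print("lid o in crock mouth frame",Rc.inv().apply(s["eef_pos"]+M@o/1000-C)*1000)
z=P[...,2];T=((P-s["eef_pos"])@M+np.array([-.0016,.001,0]))
K=T[(z>.092)&(z<.104)&(P[...,0]<.40)&(abs(P[...,1]+.316)<.05)]*1000
print("keeper tool",len(K),cv2.minAreaRect(K[:,:2].astype(np.float32)));print("expected",(M.T@(C-Rc.apply([.0635,0,-.014])-s["eef_pos"])*1000))
E
```

```text
[ 0.42539948 -0.32520668  0.14044144] 0.2633632311435683 [-0.17085334  0.96482011 -3.39145135] [-0.02442977  0.03161922  0.04815868]
[ 0.35670157 12.70910339 29.43414406] [53.57938003540039, 12308, {'tilt': np.float64(27.642141534507758), 'roll': np.float64(-0.016429973789218955), 'baryaw': np.float32(0.044031724), 'barx_at0': np.float32(2.3657155), 'bary': array([-44.31099883,  43.36207931]), 'barw': array([-6.55763355,  7.58980579])}]
lid o in crock mouth frame [-6.66784552  0.18821138 26.00936998]
keeper tool 3042 ((0.2553119659423828, -39.526466369628906), (30.94225311279297, 58.12848663330078), 88.6390380859375)
expected [  0.20552761 -44.12513664  41.4341641 ]
```

Emit:
step_arm(
  commands=[
    {"gripper": 1, "x": 0, "y": 0, "z": 0.5, "spin": 0},
    {"gripper": 1, "x": 0, "y": 0.5, "z": 1, "spin": 0},
    {"gripper": 1, "x": 0, "y": 1, "z": 1, "spin": 0},
    {"gripper": 1, "x": 0, "y": 1, "z": 1, "spin": 0},
    {"gripper": 1, "x": 0, "y": 1, "z": 1, "spin": 0},
    {"gripper": 1, "x": 0, "y": 1, "z": 1, "spin": 0},
    {"gripper": 1, "x": 0, "y": 0, "z": 0, "spin": 0},
    {"gripper": 1, "x": 0, "y": 0, "z": 0, "spin": 0},
    {"gripper": 1, "x": 0, "y": 0, "z": 0, "spin": 0},
    {"gripper": 1, "x": 0, "y": 0, "z": 0, "spin": 0},
  ],
  force=20,
)

```text
time: 12.45
eef_pos: [0.4306, -0.3263, 0.1355]
tcp_rot: [0.768, 0.641, 0.0, 0.001]
contact_force: [5.1, -1.3, -3.3]
opening: 0.224
finger_force: 19.6
```

```bash
cat > chk.py <<'E'
from held import *
import sys
s=get_state(); M=R.from_quat(s["tcp_rot"]).as_matrix(); c,P=cloud("wrist")
if len(sys.argv)>1: cv2.imwrite(sys.argv[1],c["color"][...,::-1])
C=np.array([.4445,-.3285,.085]);Rc=R.from_euler("z",-10.3,degrees=True)
print(s["time"],"tcp crock",(Rc.inv().apply(s["eef_pos"]-C)*1000).round(1),s["opening"],"F",s["contact_force"].round(1),s["wrist_torque"].round(2))
o,n,*r=held(P,c["color"],s["eef_pos"],s["tcp_rot"]);print("lid o",(Rc.inv().apply(s["eef_pos"]+M@o/1000-C)*1000).round(1),"tilt",r[-1]["tilt"],"roll",r[-1]["roll"],"r",r[0],r[1])
E
python3 chk.py
```

```text
12.45 tcp crock [-14.1  -0.4  50.5] 0.2238407521868252 F [ 5.1 -1.3 -3.3] [-0.19 -1.06  0.01]
lid o [-5.3 -0.2 15.8] tilt 17.61946758119477 roll -0.10838686817657095 r 53.637332916259766 13290
```

Emit:
step_arm(
  commands=[
    {"gripper": 1, "x": 0, "y": 1, "z": 0, "spin": 0},
    {"gripper": 1, "x": 0, "y": 1, "z": 0, "spin": 0},
    {"gripper": 1, "x": 0, "y": 1, "z": 0.5, "spin": 0},
    {"gripper": 1, "x": 0, "y": 0.8, "z": 0.8, "spin": 0},
    {"gripper": 1, "x": 0, "y": 0.8, "z": 0.8, "spin": 0},
    {"gripper": 1, "x": 0, "y": 0.8, "z": 0.8, "spin": 0},
    {"gripper": 1, "x": 0, "y": 0.8, "z": 0.8, "spin": 0},
    {"gripper": 1, "x": 0, "y": 0.3, "z": 0.3, "spin": 0},
    {"gripper": 1, "x": 0, "y": 0, "z": 0, "spin": 0},
    {"gripper": 1, "x": 0, "y": 0, "z": 0, "spin": 0},
  ],
)

```text
time: 13.5
eef_pos: [0.4362, -0.327, 0.1309]
tcp_rot: [0.767, 0.641, -0.0, -0.0]
contact_force: [2.4, -0.4, -3.7]
opening: 0.194
finger_force: 18.6
```

```bash
python3 chk.py
```

```text
13.5 tcp crock [-8.4 -0.  45.9] 0.19436263161731834 F [ 2.4 -0.4 -3.7] [-0.1  -0.52  0.  ]
lid o [-3.6 -0.2  9. ] tilt 9.871479737002979 roll 0.030548650673728247 r 53.776790618896484 14026
```

Emit:
step_arm(
  commands=[
    {"gripper": 1, "x": 0, "y": 0.8, "z": 0, "spin": 0},
    {"gripper": 1, "x": 0, "y": 0.8, "z": 0, "spin": 0},
    {"gripper": 1, "x": 0, "y": 0.8, "z": 0.4, "spin": 0},
    {"gripper": 1, "x": 0, "y": 0.8, "z": 0.6, "spin": 0},
    {"gripper": 1, "x": 0, "y": 0.8, "z": 0.6, "spin": 0},
    {"gripper": 1, "x": 0, "y": 0.3, "z": 0.2, "spin": 0},
    {"gripper": 1, "x": 0, "y": 0, "z": 0, "spin": 0},
    {"gripper": 1, "x": 0, "y": 0, "z": 0, "spin": 0},
    {"gripper": 1, "x": 0, "y": 0, "z": 0, "spin": 0},
    {"gripper": 1, "x": 0, "y": 0, "z": 0, "spin": 0},
  ],
)

```text
time: 14.55
eef_pos: [0.4403, -0.3279, 0.1291]
tcp_rot: [0.767, 0.641, -0.0, -0.0]
contact_force: [-0.6, 0.9, -1.2]
opening: 0.173
finger_force: 19.1
```

```bash
python3 chk.py
```

```text
14.55 tcp crock [-4.2 -0.1 44.1] 0.17290627672031125 F [-0.6  0.9 -1.2] [ 0.02  0.08 -0.04]
lid o [-2.7 -0.3  5.9] tilt 3.3259440909551308 roll -0.016104247637303712 r 53.833553314208984 14448
```

Emit:
step_arm(
  commands=[
    {"gripper": 1, "x": 0, "y": 0.5, "z": 0, "spin": 0},
    {"gripper": 1, "x": 0, "y": 0.5, "z": 0, "spin": 0},
    {"gripper": 1, "x": 0, "y": 0.5, "z": 0, "spin": 0},
    {"gripper": 1, "x": 0, "y": 0.5, "z": 0, "spin": 0},
    {"gripper": 1, "x": 0, "y": 0.3, "z": 0, "spin": 0},
    {"gripper": 1, "x": 0, "y": 0, "z": 0, "spin": 0},
    {"gripper": 1, "x": 0, "y": 0, "z": 0, "spin": 0},
    {"gripper": 1, "x": 0, "y": 0, "z": 0, "spin": 0},
    {"gripper": 1, "x": 0, "y": 0, "z": 0, "spin": 0},
    {"gripper": 1, "x": 0, "y": 0, "z": 0, "spin": 0},
  ],
)

```text
time: 15.6
eef_pos: [0.4428, -0.3283, 0.1292]
tcp_rot: [0.767, 0.641, 0.0, 0.0]
contact_force: [-1.4, 0.6, -0.0]
opening: 0.172
finger_force: 19.2
```

```bash
python3 chk.py
```

```text
15.6 tcp crock [-1.7 -0.1 44.2] 0.172022407465019 F [-1.4  0.6 -0. ] [ 0.01  0.19 -0.02]
lid o [-0.4 -0.3  5.9] tilt 3.1317005401926363 roll -0.047657956145273614 r 53.699947357177734 14476
```

Emit:
step_arm(
  commands=[
    {"gripper": 1, "x": 0, "y": 0, "z": 0.5, "spin": 0},
    {"gripper": 1, "x": 0, "y": 0, "z": 0.5, "spin": 0},
    {"gripper": 1, "x": 0, "y": 0, "z": 0.5, "spin": 0},
    {"gripper": 1, "x": 0, "y": 0, "z": 0.5, "spin": 0},
    {"gripper": 1, "x": 0, "y": 0, "z": 0.5, "spin": 0},
    {"gripper": 1, "x": 0, "y": 0, "z": 0, "spin": 0},
    {"gripper": 1, "x": 0, "y": 0, "z": 0, "spin": 0},
    {"gripper": 1, "x": 0, "y": 0, "z": 0, "spin": 0},
    {"gripper": 1, "x": 0, "y": 0, "z": 0, "spin": 0},
    {"gripper": 1, "x": 0, "y": 0, "z": 0, "spin": 0},
  ],
)

```text
time: 16.65
eef_pos: [0.4426, -0.328, 0.1262]
tcp_rot: [0.767, 0.641, 0.0, -0.0]
contact_force: [0.1, 0.5, -3.8]
opening: 0.169
finger_force: 19.9
```

```bash
python3 chk.py
```

```text
16.65 tcp crock [-2.   0.1 41.2] 0.16930119010114017 F [ 0.1  0.5 -3.8] [0.08 0.09 0.01]
lid o [-2.1 -0.1  2.3] tilt 0.17767314828257458 roll -0.05567098883355765 r 53.68865966796875 14444
```

Emit:
step_arm(
  commands=[
    {"gripper": 1, "x": 0, "y": 0.4, "z": 0.4, "spin": 0},
    {"gripper": 1, "x": 0, "y": 0.4, "z": 0.4, "spin": 0},
    {"gripper": 1, "x": 0, "y": 0.4, "z": 0.4, "spin": 0},
    {"gripper": 1, "x": 0, "y": 0, "z": 0.4, "spin": 0},
    {"gripper": 1, "x": 0, "y": 0, "z": 0.4, "spin": 0},
    {"gripper": 1, "x": 0, "y": 0, "z": 0, "spin": 0},
    {"gripper": 1, "x": 0, "y": 0, "z": 0, "spin": 0},
    {"gripper": 1, "x": 0, "y": 0, "z": 0, "spin": 0},
    {"gripper": 1, "x": 0, "y": 0, "z": 0, "spin": 0},
    {"gripper": 1, "x": 0, "y": 0, "z": 0, "spin": 0},
  ],
)

```text
time: 17.7
eef_pos: [0.4441, -0.3286, 0.1248]
tcp_rot: [0.767, 0.641, 0.0, 0.0]
contact_force: [-0.0, 0.6, -2.8]
opening: 0.17
finger_force: 20.1
```

```bash
python3 chk.py pics/w6.png
```

```text
17.7 tcp crock [-0.4 -0.2 39.8] 0.16953687474090506 F [-0.   0.6 -2.8] [-0.01 -0.03 -0.03]
lid o [-0.7 -0.5  0.9] tilt 0.29591392811405404 roll -0.030645936042757616 r 53.73005294799805 14426
```

View pics/w6.png

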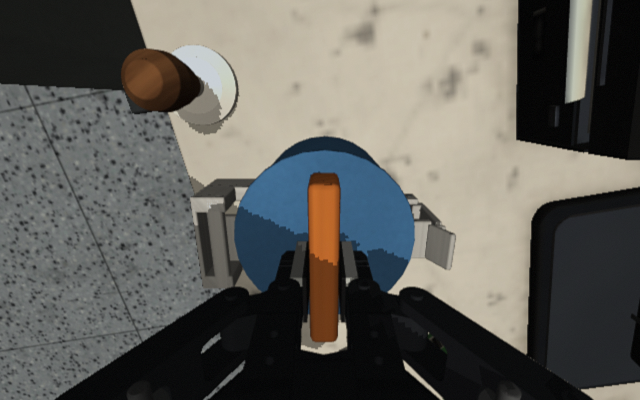

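The lid is level, its tongue is under the keeper on the left (215,240), and the catch is standing over the tab at (438,243). I'll release, back off and check.

Emit:
step_arm(
  commands=[
    {"gripper": 0.5, "x": 0, "y": 0, "z": 0, "spin": 0},
    {"gripper": 0.3, "x": 0, "y": 0, "z": 0, "spin": 0},
    {"gripper": 0.2, "x": 0, "y": 0, "z": 0, "spin": 0},
    {"gripper": 0.2, "x": 0, "y": 0, "z": 0, "spin": 0},
    {"gripper": 0.2, "x": 0, "y": 0, "z": -5, "spin": 0},
    {"gripper": 0.2, "x": 0, "y": 0, "z": -10, "spin": 0},
    {"gripper": 0.2, "x": 0, "y": 0, "z": -15, "spin": 0},
    {"gripper": 0.2, "x": 0, "y": 0, "z": -15, "spin": 0},
    {"gripper": 0.2, "x": 0, "y": 0, "z": -10, "spin": 0},
    {"gripper": 0.2, "x": 0, "y": 0, "z": -5, "spin": 0},
  ],
)

```text
time: 18.75
eef_pos: [0.4446, -0.3292, 0.187]
tcp_rot: [0.767, 0.641, 0.0, 0.002]
contact_force: [-0.8, -1.0, -0.1]
opening: 0.401
finger_force: 0.0
```

```bash
sed -i 's/\[0,5,20\],axis=-1)<85/[0,5,float(__import__("os").environ.get("Z",20))],axis=-1)<85/' held.py; Z=85 python3 chk.py; python3 - <<'E'
from h import *
s=get_state(); M=R.from_quat(s["tcp_rot"]).as_matrix(); c,P=cloud("wrist"); C=np.array([.4445,-.3285,.085]);Rc=R.from_euler("z",-10.3,degrees=True)
Q=Rc.inv().apply((P+M@np.array([-.0016,.001,0])-C).reshape(-1,3))*1000
for n,lo,hi in(("catch",54,80),("keep",-80,-54)):
    m=(Q[:,0]>lo)&(Q[:,0]<hi)&(abs(Q[:,1])<9)&(Q[:,2]>-3)
    q=Q[m]
    for a in range(lo,hi,2):
        k=q[(q[:,0]>=a)&(q[:,0]<a+2),2]
        if len(k): print(n,a,np.percentile(k,[5,50,95]).round(1),len(k))
E
```

```text
18.75 tcp crock [  0.2  -0.7 102. ] 0.4007471147133088 F [-0.8 -1.  -0.1] [-0.02  0.05  0.01]
lid o [-0.7 -0.5 -0.3] tilt -0.18023282526395942 roll -0.12848771598117004 r 53.850494384765625 10424
catch 54 [3.7 4.7 5.9] 53
catch 56 [3.6 4.6 5.7] 53
catch 58 [ 3.9  5.4 11.1] 81
catch 60 [ 4.4 11.8 14. ] 99
catch 62 [13.1 15.1 17.7] 87
catch 64 [16.1 18.7 21. ] 96
catch 66 [19.5 21.6 23.1] 80
catch 68 [20.9 21.8 22.8] 51
catch 70 [20.3 21.1 21.7] 6
keep -74 [12.7 13.8 14.6] 46
keep -72 [-1.3  7.7 14. ] 173
keep -66 [12.6 13.6 14.7] 44
keep -64 [12.9 13.8 14.9] 58
keep -62 [12.7 13.7 14.9] 57
keep -60 [ 3.  13.5 14.6] 76
keep -58 [ 3.2 10.1 13.9] 109
keep -56 [3.  4.  5.1] 52
```

```bash
python3 -c "
from plant import *
print(sign_off())"
```

```text
the job is handed in; nothing more can be done
None
```

The job is handed in at about 19 s: the crock is closed, with the lid level on the rim, its tongue under the keeper, the catch closed over the tab and the gripper clear, as measured on the last wrist view; no other object was touched on purpose or re-measured at the end.

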